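# Rock the charged battery pack out of its cradle and hold it

### The job

The green-capped battery pack is charged but jammed in its charging cradle: take it by the top and rock it over to one end of the cradle and then to the other, its foot still down in the well, until the jaws at both ends have let go; then lift it out. Finish while still holding it, upright and still straight above its cradle, its foot just clear: a centimetre or two above the rim, touching nothing but the gripper. Leave the yellow-capped pack and everything else on the desk where they are.

Things in the scene. Friction and masses are not known exactly. Their poses are not given: they have to be found in the camera images.
- pack_green: upright grey battery pack with a green cap, the one to take out. 26 mm thick (its x), 60 mm wide (its y), 115 mm tall, 0.25 to 0.5 kg; origin at the centre of its underside, z up. Its foot is a black keel 24 x 16 mm (x, y), 17 mm tall. A notch 3.5 mm deep in each narrow end, 34 to 53 mm above the underside. Seated, it stands 55 mm proud of the cradle's rim; grip it there across the 26 mm.
- pack_green_top (a point): centre of the green pack's top face, 115 mm above its origin
- cradle_green: white charging cradle holding the green-capped pack, fixed to the desk. Foot plate 66 x 124 mm (x, y), rim 66 mm above the desk; origin at the centre of its underside, on the desk; its y runs along the pack's 60 mm side. Open-topped well 32 mm (x) by 102 mm (y), so 3 mm play between the pack and each long wall.
- cradle_green_seat (a point): where the pack's underside centre rests in that well, 6 mm above the desk; the keel has 2 mm play each way in y. In each end of the well a stiff orange jaw bites 2 to 3 mm into the pack's notch, 45 mm above this point: pulled straight up the pack rises about 6 mm and stops dead.
- cradle_green_mouth (a point): centre of the well's mouth, level with the rim. Leaning the pack along the cradle's y about its foot pushes the jaw on the side leant to outward; the jaw stays there (12 N friction, no spring). Leaning about 0.13 to 0.16 rad (top 15 to 18 mm aside) to each side frees it; two or three rounds if need be.
- cradle_green_left_jaw (a joint): orange jaw at the +y end of the green pack's cradle: 0 = biting fully, grows outward (m), limit 0.010; it clears the pack from 0.003 up
- cradle_green_right_jaw (a joint): orange jaw at the -y end of the same cradle, same meaning
- pack_yellow: pack of the same make with a yellow cap, still charging in the other cradle, same size and origin; leave it alone
- cradle_yellow: the other cradle, alike in every way, holding the yellow-capped pack; the two cradles may be swapped left and right
- gel_bottle: clear hand-gel bottle, blue cap, 56 mm across, 150 mm tall; origin at the centre of its underside; leave alone
- steel_cup: steel medicine cup, 70 mm across the rim, 50 mm tall; origin at the centre of its underside; leave alone
- small_cup: small steel medicine cup, 52 mm across the rim, 38 mm tall, standing between the two cradles; origin at the centre of its underside; leave alone
- highlighter: yellow highlighter pen with black cap, 120 x 19 x 15 mm, lying; origin at the centre of its underside; leave alone
- stapler: blue and black stapler, 140 x 36 x 48 mm; origin at the centre of its underside; leave alone
- mouse: black computer mouse, 105 x 60 x 32 mm; origin at the centre of its underside; leave alone

How it is judged:
By the outcome, as a careful person would: the job done as asked, in the order asked, and still so for the second after the job is handed in, while the arm keeps its last pose, push and grip.
It also fails if it takes over 53 s, if anything falls off the work surface, if the arm or the gripper's body presses on something with over 40 N, if the wrist force passes 120 N, or if a joint passes its speed limit or range.

### The arm

A 6-joint arm with a two-finger parallel gripper is mounted at the origin on the work surface. World frame = base frame: x ahead of the robot, y to its left, z up, the work surface at z = 0. Lengths are in m, angles in rad, forces in N, time in s.
With the tool pointing down it reaches from about 0.35 to 0.775 m from the base axis. Payload 5.5 kg.
Tool frame: the origin (TCP) lies between the finger pads; the fingertips stand 17 mm ahead of it and the grasp point (between the pads) lies 2 mm behind it (env.finger_overhang is the distance from the TCP to the fingertips, in m); z points along the fingers, y is the line along which they close (so a half turn about z gives the same grasp; the last joint's range is limited). The gripper opens to 85 mm and grips with 20 to 120 N. Pads are 22 mm wide; open, the fingers measure 114 mm over their backs; the gripper's body (76 mm by 85 mm) begins 54 mm behind the grasp point. The pads swing forward as they close: fully open they stand 13 mm farther back than shut.
Start: joints at [-1.38, 0.313, 0.046, 1.304, 0, 1.431], TCP at [0.187, -0.544, 0.248] pointing down, gripper open.
Joint ranges: [-2.76, 2.76], [-0.86, 1.69], [-1.03, 1.26], [-2.2, 2.34], [-1.47, 1.5], [-3.14, 3.14]. Speed limits (rad/s): [2.57, 2.57, 3.14, 3.14, 3.14, 3.14].

### API

Orientations are given as a unit quaternion [w, x, y, z].
In Python, from workcell import env gives the robot as it stands. The module is installed in compiled form; this text tells all that it offers.
- The arm moves only by the shell command python3 -m pendant 'ROWS' [FORCE]. ROWS is JSON, a list of rows, each a list of 5 numbers: the gripper's target within -1 to 1 (fully open at 1, half-way at 0, shut at -1), then the shift along the tool's x, y, z in m, then the turn about the tool's z in rad. A call has 1 to 8 rows; each row shifts and turns the commanded pose from where the row before left it, along the tool's axes as they then stand; what a row does not reach is not made up. A row lasts 1/8 s, in which the tool goes at most 62.5 mm and 10.7 degrees, less where a joint would pass 70% of its speed; a pose out of reach is approached as far as the arm can. A call with a gripper value outside its range is refused whole. The fingers move at their own pace and stop on an object; FORCE is the grip in N (left out, the last holds). Time passes only in rows, so rows that do not move let the fingers close. It gives the time, the measured TCP pose, the force, the opening and the grip force at its end, in the units of the state.
- env.get_state(): the state, without advancing time (a new reading comes with each control period).
- env.read_camera(name): name is "scene" or "top"; returns the picture (384x512x3 uint8, red, green, blue); there is no depth.
- env.calibration(name): a dict with "K" (3x3 intrinsics, pixels), "distortion" ([k1, k2, p1, p2, k3] as OpenCV has them; the pictures are not rectified), "T" (4x4, takes a point from camera to world coordinates). Camera axes: x right, y down, z forward; pixel columns grow to the right and rows downward; lengths in m; the calibration is good to about 2 mm. A picture is of the moment at which its call begins. calibration takes no time and is no camera call.
- env.hand_in(): hands the job in; it is judged then, once.
Trained networks look in the newest picture that a camera, given by its name, has taken for a name from the list of things; names that differ only in an ending like _2 or _b are one class to them, and where a whole thing is asked for, a point or a joint stands for the part that bears it (a point fixed in the world has none). Each returns a list of dicts, best first, with "score" (0 to 1); they miss things now and then, are a little off and sometimes report something else, mostly with a low value. They report only what shows in the picture. A call takes as long as a camera call.
- env.recognise(camera, label): "centre" ([column, row] in pixels, amid what is visible of it).
The state is a dict: "clock": time; "joint_pos": joint angles; "qvel": joint speeds; "tau": joint torques, N m; "tcp_pos": TCP position; "orientation": TCP orientation; "wrist_force": force on the tool from outside, world axes, zero at the start; "ft_torque": the same for the moment, N m; "finger_gap": finger opening in m; "grip_force": force on a finger pad.
Only numpy, scipy, OpenCV 4.12 (cv2) and the standard library are available. Lean on these libraries where they do the work, as an engineer would, in place of code of your own. Each camera call takes 0.05 s, during which the arm holds its last target. There are 200 camera calls.

## Working session

There is one attempt and no reset: what is moved stays moved. The work goes in short steps, Python scripts to look and compute and a shell command to move; the robot and the scene stay as the last step left them, time stands still between calls to the robot, and variables do not carry over. Pictures are saved under pics/ and viewed, at most 10 in all, crops included, and the job is handed in when it is done.

```bash
mkdir -p pics; cat > h.py <<'E'
import numpy as np, cv2
from workcell import env
def ray(cam,px):
    c=env.calibration(cam); K=np.array(c["K"]);D=np.array(c["distortion"]);T=np.array(c["T"])
    u=cv2.undistortPoints(np.array([[px]],float),K,D)[0,0]
    return T[:3,3],T[:3,:3]@np.array([u[0],u[1],1])
def at_z(cam,px,z):
    o,d=ray(cam,px); return o+d*(z-o[2])/d[2]
def proj(cam,P):
    c=env.calibration(cam);T=np.linalg.inv(np.array(c["T"]))
    return cv2.projectPoints(np.array(P,float).reshape(-1,3),cv2.Rodrigues(T[:3,:3])[0],T[:3,3],np.array(c["K"]),np.array(c["distortion"]))[0][:,0]
E
python3 - <<'E'
from h import *
for c in("scene","top"):
    cv2.imwrite(f"pics/{c}0.png",env.read_camera(c)[:,:,::-1])
    print(c,np.round(env.calibration(c)["T"],3).tolist())
    for l in("pack_green","pack_green_top","pack_yellow","cradle_green","cradle_yellow","small_cup","gel_bottle"):
        print(l,[(np.round(r["centre"],1).tolist(),round(r["score"],2)) for r in env.recognise(c,l)[:3]])
s=env.get_state();print({k:np.round(v,3).tolist() for k,v in s.items()})
E
```

```text
scene [[-0.679, 0.497, -0.54, 1.092], [0.734, 0.453, -0.506, 0.501], [-0.007, -0.74, -0.672, 0.783], [0.0, 0.0, 0.0, 1.0]]
pack_green [([241.4, 151.3], 0.9)]
pack_green_top [([246.8, 149.4], 0.85), ([218.3, 120.2], 0.33)]
pack_yellow [([311.9, 222.7], 0.93)]
cradle_green [([246.4, 169.8], 0.76)]
cradle_yellow [([308.8, 241.9], 0.79)]
small_cup [([272.3, 203.6], 0.73), ([243.9, 165.6], 0.31)]
gel_bottle [([217.7, 121.0], 0.83)]
top [[-0.01, -0.989, 0.146, 0.403], [-1.0, 0.012, 0.012, -0.023], [-0.014, -0.146, -0.989, 1.133], [0.0, 0.0, 0.0, 1.0]]
pack_green [([316.5, 214.4], 0.65)]
pack_green_top [([319.1, 217.8], 0.71)]
pack_yellow [([199.1, 183.1], 0.7)]
cradle_green [([312.0, 219.3], 0.95)]
cradle_yellow [([202.9, 188.4], 0.82)]
small_cup [([307.5, 220.1], 0.73), ([252.8, 191.4], 0.72)]
gel_bottle [([399.0, 251.5], 0.92)]
{'clock': 0.8, 'joint_pos': [-1.38, 0.313, 0.046, 1.304, 0.0, 1.431], 'qvel': [0.001, 0.001, 0.001, 0.001, 0.0, -0.001], 'tau': [-0.002, -48.039, 29.88, -0.0, -0.0, 0.0], 'tcp_pos': [0.187, -0.544, 0.248], 'orientation': [0.0, 0.986, 0.165, 0.0], 'wrist_force': [0.369, -0.016, 0.671], 'ft_torque': [-0.058, 0.052, -0.014], 'grip_force': 0.0, 'finger_gap': 0.085}
```

```bash
python3 - <<'E'
import cv2
a=cv2.imread("pics/top0.png")[140:270,150:430]
cv2.imwrite("pics/top0c.png",cv2.resize(a,None,fx=2.85,fy=2.85,interpolation=2))
a=cv2.imread("pics/scene0.png")[90:290,180:380]
cv2.imwrite("pics/sc0c.png",cv2.resize(a,None,fx=3,fy=3,interpolation=2))
E
```

```text
(no output)
```

View pics/top0c.png

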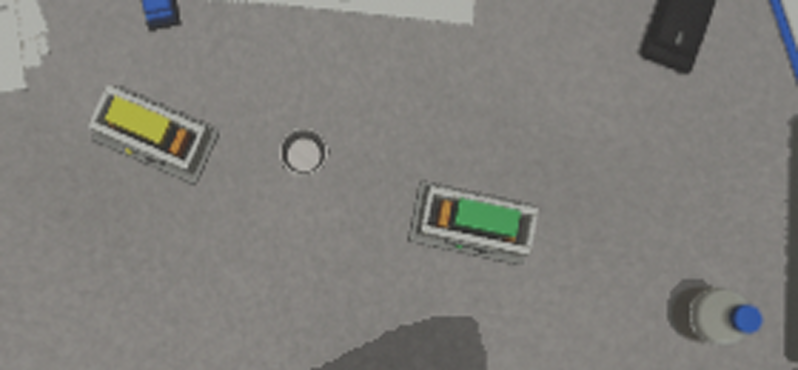

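View pics/sc0c.png

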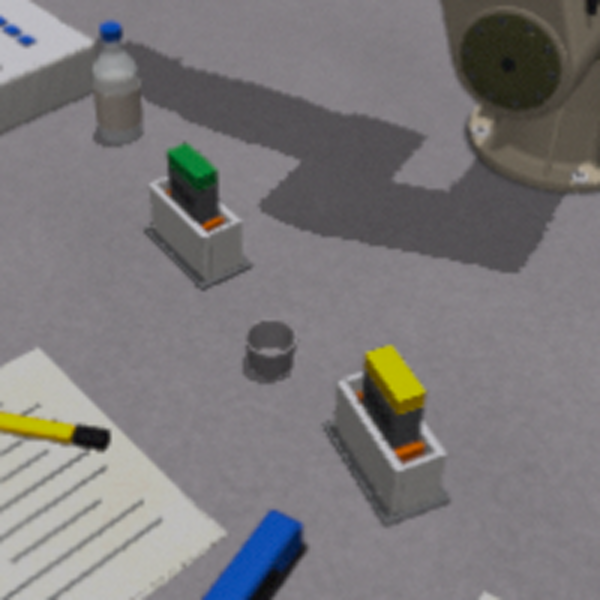

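Both pictures agree: the green pack stands in the right-hand cradle, near (321,216) in top, and the bottle is farther right. The yellow pack is on the left, with the small cup between the cradles. Next I measure the green cap by colour and the rim by fitting.

```bash
cat >> h.py <<'E'
def green(cam):
    im=env.read_camera(cam); h=cv2.cvtColor(im,cv2.COLOR_RGB2HSV)
    m=((h[...,0]>50)&(h[...,0]<80)&(h[...,1]>130)&(h[...,2]>60)).astype(np.uint8)
    n,l,s,_=cv2.connectedComponentsWithStats(m); k=1+np.argmax(s[1:,4]); return im,(l==k)
def rect(P): # longest-side yaw
    (c,(w,h),a)=cv2.minAreaRect((P[:,:2]*1000).astype(np.float32)); a=np.radians(a)
    if w<h: a+=np.pi/2; w,h=h,w
    return np.round(c,1),round(w,1),round(h,1),round((a%np.pi),3)
E
python3 - <<'E'
from h import *
from scipy.optimize import minimize
im,m=green("top"); r,c=np.nonzero(m)
P=np.array([at_z("top",(a,b),.121) for a,b in zip(c,r)]);print("cap top",rect(P),P.mean(0),len(r))
im2,m2=green("scene")
w=((im.min(2)>150)&(im.max(2)-im.min(2)<25)).astype(np.uint8); w[:, :290]=0;w[:,345:]=0;w[:195]=0;w[240:]=0
r,c=np.nonzero(w);P=np.array([at_z("top",(a,b),.066) for a,b in zip(c,r)]);print("rim",rect(P),len(r))
# silhouette fit of cap (full box, cap height h) in both views
def sil(cam,p,shape):
    x,y,a,h=p;B=[]
    for z in(.121,.121-h):
        for u in(-.013,.013):
            for v in(-.03,.03): B.append((x+u*np.cos(a)-v*np.sin(a),y+u*np.sin(a)+v*np.cos(a),z))
    q=cv2.convexHull(proj(cam,B).astype(np.float32)); S=8
    o=np.zeros((shape[0]*S//1,shape[1]*S//1),np.uint8) if 0 else None
    return q
def err(p,cams=("top","scene")):
    e=0
    for cam,M in(("top",m),("scene",m2)):
        if cam not in cams: continue
        r,c=np.nonzero(M);r0,c0=r.min()-5,c.min()-5;sub=M[r0:r.max()+6,c0:c.max()+6]
        S=8;q=((sil(cam,p,M.shape)[:,0]-[c0,r0]+.5)*S)
        o=np.zeros((sub.shape[0]*S,sub.shape[1]*S),np.uint8);cv2.fillConvexPoly(o,(q*16).astype(np.int32),1,shift=4)
        o=cv2.resize(o.astype(np.float32),sub.shape[::-1],interpolation=cv2.INTER_AREA)
        e+=np.abs(o-sub).sum()
    return e
x0=[*np.array(rect(P)[0])/1000,rect(P)[3]-np.pi/2,.012]
for cams in(("top",),("scene",),("top","scene")):
    s=minimize(err,x0,args=(cams,),method="Nelder-Mead",options=dict(initial_simplex=np.array([x0]+[np.array(x0)+d for d in np.diag([.006,.006,.1,.004])])))
    print(cams,np.round(s.x,4),s.fun)
for l,z in(("small_cup",.038),("gel_bottle",.08)):
    print(l,[at_z("top",q["centre"],z).round(3).tolist() for q in env.recognise("top",l)])
E
```

```text
cap top (array([ 463.1, -169.9]), 17.9, 6.1, np.float64(0.908)) [ 0.46323918 -0.17055371  0.121     ] 10
rim (array([ 456. , -183.2]), 111.0, 46.2, np.float64(1.348)) 162
('top',) [ 0.4695 -0.2428  0.2252  0.0236] 10.0
('scene',) [ 0.456  -0.1832 -0.2228  0.012 ] 474.0
('top', 'scene') [ 0.4695 -0.2428  0.2252  0.0236] 484.0
small_cup [[0.532, 0.008, 0.038]]
gel_bottle [[0.353, -0.418, 0.08]]
```

```bash
sed -i 's/m=((h.*/m=((h[...,0]>45)\&(h[...,0]<85)\&(h[...,1]>90)\&(h[...,2]>45)).astype(np.uint8)/' h.py
cat >> h.py <<'E'
from scipy.optimize import minimize
def fit(x0,ztop=.121,cams=("top","scene")):
    M={c:green(c)[1] for c in cams}
    def err(p):
        x,y,a,h=p;e=0
        B=[(x+u*np.cos(a)-v*np.sin(a),y+u*np.sin(a)+v*np.cos(a),z) for z in(ztop,ztop-h) for u in(-.013,.013) for v in(-.03,.03)]
        for cam in cams:
            r,c=np.nonzero(M[cam]);r0,c0=r.min()-6,c.min()-6;sub=M[cam][r0:r.max()+7,c0:c.max()+7];S=8
            q=cv2.convexHull(proj(cam,B).astype(np.float32))[:,0]
            q=(q-[c0,r0]+.5)*S
            o=np.zeros((sub.shape[0]*S,sub.shape[1]*S),np.uint8);cv2.fillConvexPoly(o,(q*16).astype(np.int32),1,shift=4)
            e+=np.abs(cv2.resize(o.astype(np.float32),sub.shape[::-1],interpolation=cv2.INTER_AREA)-sub).sum()
        return e
    x0=np.array(x0); s=minimize(err,x0,method="Nelder-Mead",options=dict(initial_simplex=np.vstack([x0,x0+np.diag([.006,.006,.1,.004])])))
    return np.round(s.x,4),round(s.fun,1),[int(m.sum()) for m in M.values()]
E
python3 - <<'E'
from h import *
im=env.read_camera("top");print(im[216,321],cv2.cvtColor(im,cv2.COLOR_RGB2HSV)[216,321])
m=green("top")[1];r,c=np.nonzero(m)
P=np.array([at_z("top",(a,b),.121) for a,b in zip(c,r)]);print("cap top",rect(P),P.mean(0),len(r))
x0=[.456,-.183,-.223,.012]
for cams in(("top",),("scene",),("top","scene")): print(cams,fit(x0,cams=cams))
E
```

```text
[ 74 150  88] [ 66 129 150]
cap top (array([ 476.4, -612.2]), 141.6, 86.3, np.float64(1.468)) [ 0.47609112 -0.61285503  0.121     ] 1555
('top',) (array([ 0.456, -0.183, -0.223,  0.012]), np.float64(1553.0), [1553])
('scene',) (array([ 0.456, -0.183, -0.223,  0.012]), np.float64(503.0), [503])
('top', 'scene') (array([ 0.456, -0.183, -0.223,  0.012]), np.float64(2055.0), [1553, 502])
```

```bash
sed -i 's/n,l,s,_=cv2.*/n,l,s,ce=cv2.connectedComponentsWithStats(m); e=proj(cam,[.457,-.183,.121])[0]; k=1+np.argmin(np.linalg.norm(ce[1:]-e,axis=1)+1e3*(s[1:,4]<40)); return im,(l==k)/' h.py
python3 - <<'E'
from h import *
m=green("top")[1];r,c=np.nonzero(m)
P=np.array([at_z("top",(a,b),.121) for a,b in zip(c,r)]);print("cap top",rect(P),P.mean(0),len(r))
x0=[.456,-.183,-.223,.012]
for cams in(("top",),("scene",),("top","scene")): print(cams,fit(x0,cams=cams))
E
```

```text
cap top (array([ 455.5, -182.4]), 59.9, 25.1, np.float64(1.347)) [ 0.45548989 -0.18225718  0.121     ] 202
('top',) (array([ 0.4558, -0.1823, -0.2202, -0.    ]), np.float64(18.4), [201])
('scene',) (array([ 0.4567, -0.1816, -0.2685,  0.0148]), np.float64(14.7), [159])
('top', 'scene') (array([ 0.456 , -0.183 , -0.2417,  0.0149]), np.float64(44.8), [201, 158])
```

Consistent: the cap measures 60 x 25 mm, the pack centre is at about (0.456, -0.182), yaw -0.224, and the rim fit agrees. I'll travel above it and turn so the fingers close along the pack's x.

```bash
python3 -m pendant '[[1,0.037,-0.0255,0,0],[1,0.037,-0.0255,0,0],[1,0.037,-0.0255,0,0],[1,0.037,-0.0255,0,0],[1,0.037,-0.0255,0,0],[1,0.037,-0.0255,0,0],[1,0.037,-0.0255,0,0],[1,0.037,-0.0255,0,0]]' 40
python3 -m pendant '[[1,0.037,-0.0255,0,0],[1,0.037,-0.0255,0,0],[1,0,0,0,-0.169],[1,0,0,0,-0.169],[1,0,0,0,-0.169],[1,0,0,0,-0.169],[1,0,0,0,-0.169],[1,0,0,0,-0.169]]'
cat >> h.py <<'E'
from scipy.spatial.transform import Rotation as R
def delta(P,yawx=-.224):
    s=env.get_state();q=s["orientation"];M=R.from_quat([q[1],q[2],q[3],q[0]]).as_matrix()
    a=np.arctan2(M[1,1],M[0,1]); d=(yawx-a+np.pi/2)%np.pi-np.pi/2
    print("tcp",np.round(s["tcp_pos"],4),"shift",np.round(M.T@(np.array(P)-s["tcp_pos"]),4),"turn",round(-d,4),"toolx",M[:,0].round(3),"toolz",M[:,2].round(3),"wf",np.round(s["wrist_force"],2),"ft",np.round(s["ft_torque"],2),"gap",round(s["finger_gap"],4),"t",round(s["clock"],2))
E
python3 -c "
from h import *
delta([.456,-.182,.100])"
```

```text
clock: 2.55
tcp_pos: [0.4012, -0.2536, 0.2485]
orientation: [0.0, 0.986, 0.165, 0.0]
wrist_force: [0.4, -1.4, -0.2]
finger_gap: 0.0856
grip_force: 0.0
clock: 3.55
tcp_pos: [0.4539, -0.1825, 0.2484]
orientation: [0.0, 0.781, 0.625, 0.0]
wrist_force: [0.2, -0.8, 0.3]
finger_gap: 0.0853
grip_force: 0.0
tcp [ 0.4539 -0.1825  0.2484] shift [0.001  0.0019 0.1484] turn 0.0036 toolx [ 0.219  0.976 -0.   ] toolz [ 0. -0. -1.] wf [ 0.18 -0.8   0.27] ft [-0.01 -0.01  0.05] gap 0.0853 t 3.55
```

```bash
python3 -m pendant '[[1,0.001,0.002,0.035,0],[1,0,0,0.035,0],[1,0,0,0.035,0],[1,0,0,0.025,0],[1,0,0,0.018,0],[0.2,0,0,0,0],[0.2,0,0,0,0],[0.2,0,0,0,0]]'
python3 -m pendant '[[-0.2,0,0,0,0],[-0.2,0,0,0,0],[-1,0,0,0,0],[-1,0,0,0,0],[-1,0,0,0,0],[-1,0,0,0,0],[-1,0,0,0,0],[-1,0,0,0,0]]' 40
python3 - <<'E'
from h import *
delta([.456,-.182,.100])
a=env.read_camera("scene")[90:290,180:380,::-1];cv2.imwrite("pics/s1.png",cv2.resize(a,None,fx=3,fy=3,interpolation=2))
E
```

```text
clock: 4.55
tcp_pos: [0.4568, -0.1824, 0.1013]
orientation: [0.001, 0.782, 0.623, 0.0]
wrist_force: [0.0, -0.4, -0.4]
finger_gap: 0.0511
grip_force: 0.0
clock: 5.55
tcp_pos: [0.4563, -0.1822, 0.1006]
orientation: [0.0, 0.782, 0.623, 0.0]
wrist_force: [0.7, 0.5, 5.4]
finger_gap: 0.0258
grip_force: 40.3
tcp [ 0.4563 -0.1822  0.1006] shift [ 0.0001 -0.0003  0.0006] turn -0.0019 toolx [ 0.224  0.975 -0.   ] toolz [ 0.001 -0.    -1.   ] wf [0.71 0.52 5.44] ft [0.15 0.16 0.02] gap 0.0258 t 5.55
```

View pics/s1.png

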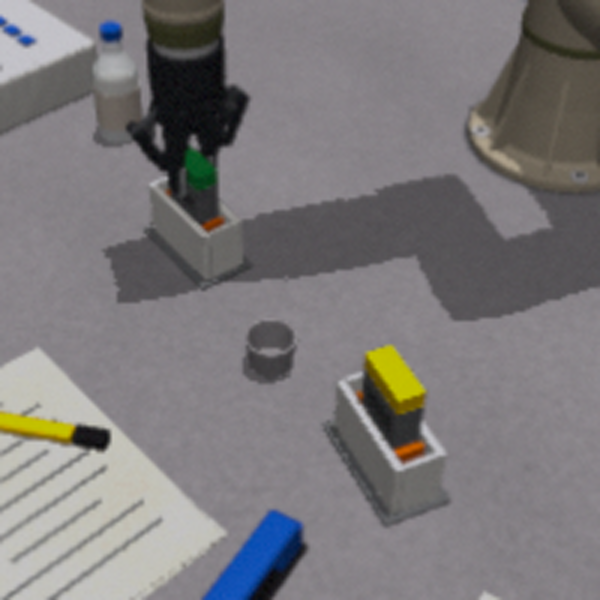

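The fingers hold the pack across its 26 mm, below the cap at about (200,185) in the crop; the orange jaw is still in at (213,222). Now I rock toward +y (tool +x).

```bash
python3 -m pendant '[[-1,0.003,0,0,0],[-1,0.003,0,0,0],[-1,0.003,0,0,0],[-1,0.003,0,0,0],[-1,0,0,0,0]]'; python3 -m pendant '[[-1,0.003,0,0,0],[-1,0.002,0,0,0],[-1,0,0,0,0],[-1,0,0,0,0]]'
python3 - <<'E'
from h import *
delta([.456,-.182,.100])
a=env.read_camera("scene")[110:210,210:290,::-1];b=env.read_camera("top")[180:280,270:370,::-1]
cv2.imwrite("pics/s2.png",np.hstack([cv2.resize(a,None,fx=4,fy=4,interpolation=2),cv2.resize(b,None,fx=4,fy=4,interpolation=2)]))
E
```

```text
clock: 6.22
tcp_pos: [0.4587, -0.1736, 0.101]
orientation: [0.003, 0.783, 0.622, -0.003]
wrist_force: [-4.3, -11.3, 4.9]
finger_gap: 0.0257
grip_force: 40.3
clock: 6.72
tcp_pos: [0.4599, -0.1689, 0.1012]
orientation: [0.003, 0.783, 0.622, -0.003]
wrist_force: [-3.9, -11.0, 6.3]
finger_gap: 0.0255
grip_force: 40.4
tcp [ 0.4599 -0.1689  0.1012] shift [-0.0136 -0.0009  0.0013] turn -0.004 toolx [ 0.226  0.974 -0.008] toolz [-0.001 -0.008 -1.   ] wf [ -3.89 -11.     6.28] ft [-2.44  1.05  0.01] gap 0.0255 t 6.72
```

View pics/s2.png

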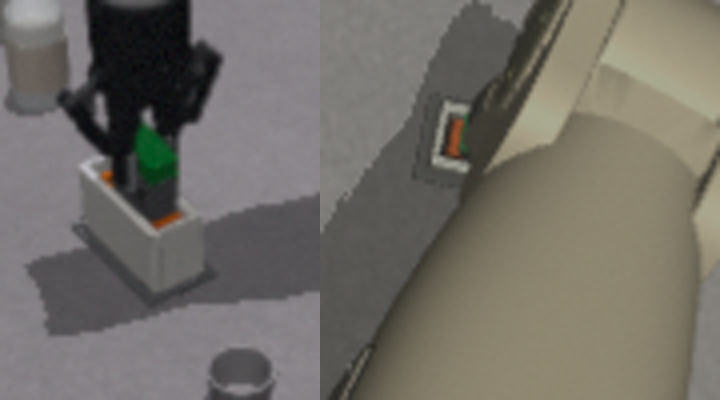

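The pack leans toward +y: the cap has moved to about (155,150) in the left panel and the orange jaw at (168,218) is pushed toward the end wall. The arm gave about 3 mm, so I go a little farther.

```bash
python3 -m pendant '[[-1,0.002,0,0,0],[-1,0.002,0,0,0],[-1,0,0,0,0],[-1,0,0,0,0]]'; python3 -c "
from h import *
delta([.456,-.182,.100])"
python3 -m pendant '[[-1,-0.005,0,0,0],[-1,-0.005,0,0,0],[-1,-0.005,0,0,0],[-1,-0.005,0,0,0],[-1,-0.003,0,0,0],[-1,-0.003,0,0,0],[-1,-0.003,0,0,0],[-1,-0.003,0,0,0]]'
python3 -m pendant '[[-1,-0.003,0,0,0],[-1,-0.003,0,0,0],[-1,-0.002,0,0,0],[-1,-0.002,0,0,0],[-1,0,0,0,0],[-1,0,0,0,0]]'
python3 -c "
from h import *
delta([.456,-.182,.100])"
```

```text
clock: 7.32
tcp_pos: [0.4609, -0.1652, 0.1014]
orientation: [0.003, 0.783, 0.622, -0.003]
wrist_force: [-5.0, -10.9, 7.5]
finger_gap: 0.0257
grip_force: 40.5
tcp [ 0.4609 -0.1652  0.1014] shift [-0.0174 -0.001   0.0016] turn -0.0041 toolx [ 0.226  0.974 -0.008] toolz [-0.    -0.009 -1.   ] wf [ -5.   -10.93   7.49] ft [-2.54  1.15  0.07] gap 0.0257 t 7.33
clock: 8.32
tcp_pos: [0.4539, -0.1894, 0.1001]
orientation: [-0.002, 0.782, 0.624, 0.003]
wrist_force: [3.7, 12.9, 7.0]
finger_gap: 0.0257
grip_force: 40.9
clock: 9.07
tcp_pos: [0.4516, -0.1993, 0.1003]
orientation: [-0.002, 0.782, 0.624, 0.003]
wrist_force: [3.2, 11.5, 6.9]
finger_gap: 0.0254
grip_force: 41.0
tcp [ 0.4516 -0.1993  0.1003] shift [0.0178 0.0004 0.0004] turn 0.0003 toolx [0.222 0.975 0.007] toolz [ 0.001  0.007 -1.   ] wf [ 3.22 11.52  6.92] ft [ 2.6  -0.69  0.04] gap 0.0254 t 9.07
```

```bash
python3 -m pendant '[[-1,0.004,0,0,0],[-1,0.004,0,0,0],[-1,0.004,0,0,0],[-1,0.004,0,0,0],[-1,0.003,0,0,0],[-1,0.002,0,0,0],[-1,0,0,0,0],[-1,0,0,0,0]]'
python3 - <<'E'
from h import *
delta([.456,-.182,.100])
a=env.read_camera("scene")[110:210,210:310,::-1]
cv2.imwrite("pics/s3.png",cv2.resize(a,None,fx=6,fy=6,interpolation=2))
E
```

```text
clock: 10.07
tcp_pos: [0.4557, -0.1835, 0.1004]
orientation: [0.001, 0.783, 0.622, -0.002]
wrist_force: [-2.3, -4.6, -0.4]
finger_gap: 0.0256
grip_force: 40.0
tcp [ 0.4557 -0.1835  0.1004] shift [ 0.0015 -0.      0.0004] turn -0.003 toolx [ 0.225  0.974 -0.004] toolz [-0.001 -0.003 -1.   ] wf [-2.25 -4.65 -0.38] ft [-1.32  0.64 -0.01] gap 0.0256 t 10.07
```

View pics/s3.png

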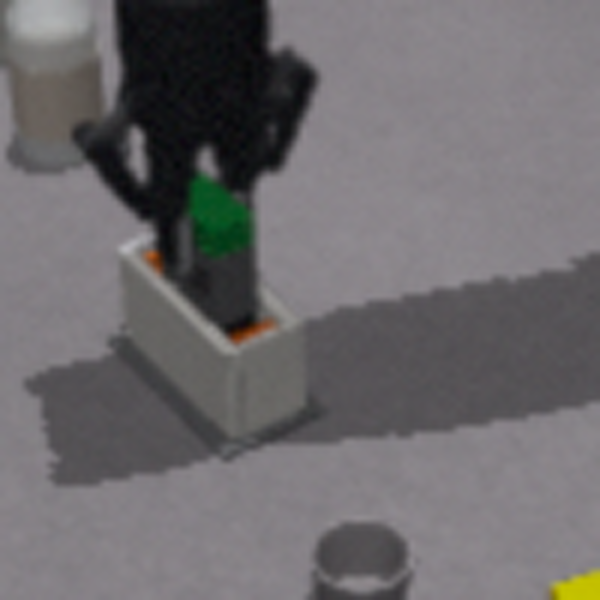

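The pack is back near upright, and dark gaps now show between the pack and the jaws at (265,330) and (150,262). I try a gentle lift, watching the force.

```bash
python3 -m pendant '[[-1,0.001,0,0,0],[-1,0,0,-0.002,0],[-1,0,0,-0.002,0],[-1,0,0,-0.002,0],[-1,0,0,-0.002,0],[-1,0,0,-0.002,0],[-1,0,0,0,0],[-1,0,0,0,0]]' 60;  python3 -c "
from h import *
delta([.456,-.182,.100])"
```

```text
clock: 11.12
tcp_pos: [0.456, -0.1808, 0.11]
orientation: [-0.0, 0.782, 0.623, -0.0]
wrist_force: [-1.3, -0.6, -3.7]
finger_gap: 0.0254
grip_force: 62.2
tcp [ 0.456  -0.1808  0.11  ] shift [-0.0012  0.0003  0.01  ] turn -0.0019 toolx [0.224 0.975 0.   ] toolz [-0.001  0.    -1.   ] wf [-1.32 -0.57 -3.65] ft [-0.23  0.18  0.  ] gap 0.0254 t 11.12
```

It rose 10 mm under the pack's weight alone (3.7 N), so the jaws are clear. I lift it out.

```bash
python3 -m pendant '[[-1,-0.001,0,-0.005,0],[-1,0,0,-0.008,0],[-1,0,0,-0.01,0],[-1,0,0,-0.01,0],[-1,0,0,-0.01,0],[-1,0,0,-0.01,0],[-1,0,0,-0.008,0],[-1,0,0,-0.004,0]]';  python3 -m pendant '[[-1,0,0,0,0],[-1,0,0,0,0],[-1,0,0,0,0],[-1,0,0,0,0]]'; python3 - <<'E'
from h import *
delta([.456,-.182,.175])
a=env.read_camera("scene")[90:200,210:310,::-1];b=env.read_camera("top")[170:280,270:370,::-1]
cv2.imwrite("pics/s4.png",np.hstack([cv2.resize(x,None,fx=4,fy=4,interpolation=2) for x in(a,b)]))
E
```

```text
clock: 12.12
tcp_pos: [0.4562, -0.1821, 0.1759]
orientation: [0.0, 0.782, 0.623, 0.0]
wrist_force: [0.2, 0.6, -3.9]
finger_gap: 0.0257
grip_force: 62.1
clock: 12.62
tcp_pos: [0.4559, -0.1819, 0.175]
orientation: [-0.0, 0.782, 0.623, -0.0]
wrist_force: [-0.0, 0.4, -2.9]
finger_gap: 0.0252
grip_force: 62.1
tcp [ 0.4559 -0.1819  0.175 ] shift [-0.0001  0.0001  0.    ] turn -0.002 toolx [0.224 0.975 0.   ] toolz [-0.  0. -1.] wf [-0.    0.35 -2.91] ft [-0.02  0.01  0.05] gap 0.0252 t 12.62
```

View pics/s4.png

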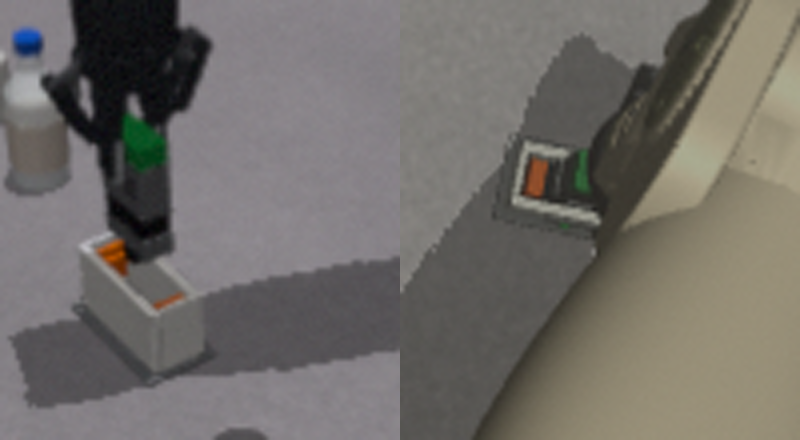

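The pack is out above the cradle with both jaws open. I overlay the upright pack model to check tilt and height.

```bash
python3 - <<'E'
from h import *
im=env.read_camera("scene")[100:175,215:275,::-1];S=8
A=cv2.resize(im,None,fx=S,fy=S,interpolation=2);B=A.copy()
a=-.224
def w(u,v,z): return (.456+u*np.cos(a)-v*np.sin(a),-.182+u*np.sin(a)+v*np.cos(a),z)
def line(p,q,c):
    P=(proj("scene",[p,q])-[215,100]+.5)*S;cv2.line(B,*[tuple(int(x) for x in k) for k in P],c,1)
zb=.081
for z0,z1,hx,hy,c in((zb+.017,zb+.115,.013,.03,(0,0,255)),(zb,zb+.017,.012,.008,(255,255,0)),(.066,.066,.016,.051,(255,0,255))):
    K=[(-hx,-hy),(hx,-hy),(hx,hy),(-hx,hy)]
    for i in range(4):
        p,q=K[i],K[(i+1)%4]
        for z in(z0,z1): line(w(*p,z),w(*q,z),c)
        line(w(*p,z0),w(*p,z1),c)
cv2.imwrite("pics/s5.png",np.hstack([A,B])[:, :960][:600]) if 0 else cv2.imwrite("pics/s5.png",cv2.resize(np.hstack([A,B]),(800,500)))
E
```

```text
(no output)
```

View pics/s5.png

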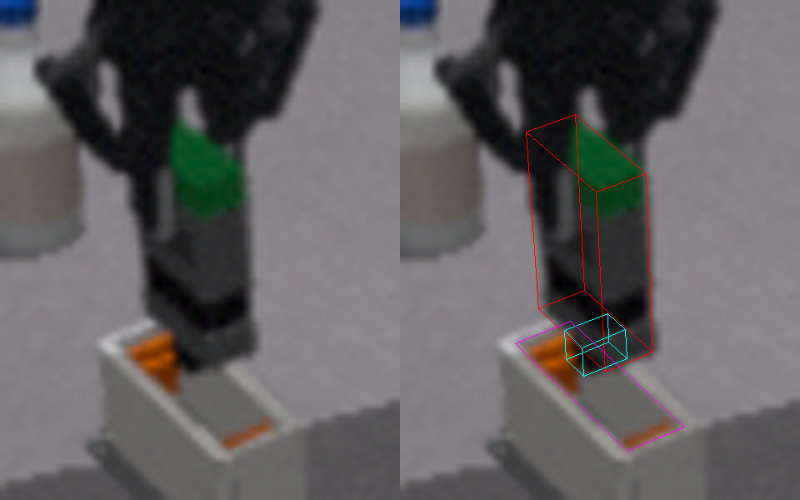

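The height matches and both jaws are open. The bottom looks a shade toward +y, so I measure the tilt from the right edge over several rows.

```bash
python3 - <<'E'
from h import *
im=np.mean([env.read_camera("scene").astype(float).mean(2) for _ in range(6)],0)
a=-.224
def w(u,v,z): return (.456+u*np.cos(a)-v*np.sin(a),-.182+u*np.sin(a)+v*np.cos(a),z)
def edge(rows,c0,c1,sgn):
    o=[]
    for r in rows:
        g=sgn*np.diff(im[r,c0:c1]);g=np.clip(g,0,None);k=np.argmax(g);s=slice(max(k-1,0),k+2)
        o.append(c0+.5+(np.arange(len(g))[s]*g[s]).sum()/g[s].sum())
    return np.array(o)
for name,rows,(c0,c1),s,(u,v) in(("R",range(127,151),(246,262),1,(-.013,.03)),("L",range(138,146),(232,243),-1,(.013,-.03))):
    e=edge(rows,c0,c1,s);f=np.polyfit(rows,e,1);print(name,np.round(e,1),"slope",f[0].round(4))
    for t in(-.06,-.03,0,.03,.06):  # t>0: top toward +y
        best={}
        for uu in(-.013,.013):
          for vv in(-.03,.03):
            P=[w(uu,vv*1+(h-.097)*np.tan(t),.081+h-vv*t) for h in(.03,.1)];q=proj("scene",P);best[(uu,vv)]=(round((q[1,0]-q[0,0])/(q[1,1]-q[0,1]),4),q[:,0].round(1).tolist())
        k=max(best,key=lambda k:best[k][1][0]*(1 if s>0 else -1));print(t,k,best[k])
E
```

```text
R [251.5 251.5 251.5 251.6 251.7 251.7 251.7 252.1 252.1 252.1 252.1 252.1
 252.2 252.2 252.2 252.4 252.2 252.1 252.1 252.1 252.2 252.7 252.7 252.7] slope 0.046
-0.06 (-0.013, 0.03) (np.float64(0.0716), [253.0, 251.6])
-0.03 (-0.013, 0.03) (np.float64(0.0536), [252.7, 251.6])
0 (-0.013, 0.03) (np.float64(0.0351), [252.3, 251.6])
0.03 (-0.013, 0.03) (np.float64(0.0159), [252.0, 251.7])
0.06 (-0.013, 0.03) (np.float64(-0.0039), [251.6, 251.7])
L [235.8 235.9 236.2 236.4 236.5 236.4 236.2 236.3] slope 0.0721
-0.06 (0.013, -0.03) (np.float64(0.105), [235.7, 233.7])
-0.03 (0.013, -0.03) (np.float64(0.0888), [235.4, 233.7])
0 (0.013, -0.03) (np.float64(0.0721), [235.0, 233.7])
0.03 (0.013, -0.03) (np.float64(0.0549), [234.7, 233.7])
0.06 (0.013, -0.03) (np.float64(0.0371), [234.4, 233.7])
```

Tilt is about 0.02 rad, within the measuring error of upright. The foot is about 15 mm above the rim and centred, so I hand in.

```bash
python3 -c "
from h import *
delta([.456,-.182,.175]); print(env.hand_in())"
```

```text
tcp [ 0.456  -0.182   0.1753] shift [-0.     -0.      0.0003] turn -0.002 toolx [ 0.224  0.975 -0.   ] toolz [ 0. -0. -1.] wf [-0.36 -0.2  -3.05] ft [ 0.   -0.03  0.02] gap 0.0252 t 13.07
the job is handed in; nothing more can be done
None
```

I rocked the green pack to both ends of its cradle until both jaws let go, lifted it out and handed in at 13.1 s with it still held: upright to about 0.02 rad, straight above its cradle, foot about 15 mm above the rim, and I touched nothing else on the desk.

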